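# Bring the dice tin round and shut its button lid

### The job

The dice tin on the game turntable has its lid button still standing up: push the turntable round by the posts on its rim until that tin stands at the front (the robot's side), in line with the arrow on the base, and then press the tin's button all the way down to lock the lid. Leave the tin standing on the turntable at the arrow, do not pick up anything, and do not touch the other things on the turntable or disturb those around it.

Things in the scene. Friction and masses are not known exactly. Their poses are not given: they have to be found in the camera images.
- base: Light wooden base of the turntable, fixed to the shelf: round, 250 mm across and 15 mm thick, with a tongue 80 mm wide reaching to 205 mm from the centre on its front side, and on the tongue a raised dark steel arrowhead (two bars 9 mm wide, top at 22 mm) pointing at the turntable's centre. Origin on the shelf surface at the turntable's axis; its -x axis points from the axis along the middle of the arrow, so 'at the arrow' is along -x; z up.
- turntable_center (a point): Point on the turntable's axis on the upper face of its frosted acrylic disc (29 mm above the shelf; disc 300 mm across, 12 mm thick). It turns with the disc. On the disc are four 60 mm cork pads 2 mm thick, 90 degrees apart with centres 72 mm from the axis, each with one thing on it up to 80 mm high, and a 32 mm steel cap 8 mm high at the axis. The disc turns either way (nearly two full turns) and stays where it is left; about 2 N at a post moves it.
- post_0 (a point): One of the eight upright wooden posts near the rim of the disc, alike, 45 degrees apart, centres 140 mm from the axis; the point is on the post's axis half-way up. Each is 14 mm thick and 34 mm tall, from 29 to 63 mm above the shelf. The pads lie half-way between the directions of two neighbouring posts.
- tin_mid (a point): The dice tin, a round stainless steel tin 57 mm across and 49 mm high (about 220 g) with a round steel button on its lid, standing loose on one of the cork pads with its foot 31 mm above the shelf. The point is at its centre, half-way up (24.5 mm above its foot); z is up.
- button_top (a point): Centre of the top of the dice tin's steel lid button, 26 mm across, in the middle of the lid. Up, it stands 10 mm above the lid (its top 90 mm above the shelf); it goes down 7 mm to a stop, ends 3 mm proud of the lid and stays down. About 3 N moves it. z is up.
- lid_button (a joint): Travel of the dice tin's lid button: 0 m up, 0.007 m fully down.
- turntable (a joint): Angle turned by the turntable since the start, positive anticlockwise seen from above (rad).
- plain_tin: Round steel tin of the same size as the dice tin but with a plain flat lid without button, loose on a pad of the turntable. Origin at the centre of its underside, z up.
- queen: Walnut chess queen, 80 mm tall, 37 mm foot, loose on a pad of the turntable. Origin at the centre of its underside, z up.
- timer: Yellow plastic kitchen-style timer, 40 x 50 mm and 52 mm high with a winding dial on one side, loose on a pad of the turntable. Origin at the centre of its underside, z up.
- pawn: Light wooden chess pawn, 55 mm tall, loose on the shelf. Origin at the centre of its underside.
- dice_cup: Black open dice cup, 74 mm across and 85 mm high, loose on the shelf. Origin at the centre of its underside.
- card_box: Flat card box 64 x 90 x 19 mm, loose on the shelf. Origin at the centre of its underside.
- domino_box: Wooden domino box 56 x 165 x 39 mm, loose on the shelf. Origin at the centre of its underside.
Not all that is in view belongs to the job. Leave any orange or purple look-alike of the queen alone.

How it is judged:
By the outcome, as a careful person would: the job done as asked, in the order asked, and still so for the second after the job is handed in, with the robot touching nothing.
It also fails if it takes over 58 s, if anything falls off the work surface, if the arm or the gripper's body presses on something with over 40 N, if the wrist force passes 120 N, or if a joint passes its speed limit or range.

### The arm

A 6-joint arm with a two-finger parallel gripper is mounted at the origin on the work surface. World frame = base frame: x ahead of the robot, y to its left, z up, the work surface at z = 0. Lengths are in m, angles in rad, forces in N, time in s.
With the tool pointing down it reaches from about 0.25 to 0.775 m from the base axis. Payload 4 kg.
Tool frame: the origin (TCP) lies at the very end of the fingers, on their centre line; the grasp point (between the pads) lies 19 mm behind it; z points along the fingers, y is the line along which they close (so a half turn about z gives the same grasp; the last joint's range is limited). The gripper opens to 94 mm and grips with 3 to 60 N. Pads are 16 mm wide; open, the fingers measure 119 mm over their backs; the gripper's body (75 mm by 177 mm) begins 78 mm behind the grasp point.
Start: joints at [1.177, 0.087, 1.371, -0, 1.684, -0.103], TCP at [0.158, 0.527, 0.206] pointing down, gripper open.
Joint ranges: [-3.1, 3.1], [-0.76, 2.03], [0.27, 2.55], [-1.08, 4.22], [0.17, 2.65], [-2.57, 2.57]. Speed limits (rad/s): [2.79, 2.79, 3.14, 3.14, 3.14, 3.14].

### API

Orientations are given as [roll, pitch, yaw] about the fixed x, y, z axes, in that order (R = Rz(yaw) Ry(pitch) Rx(roll)).
In Python, from bench import robot, snapshot, finder gives the robot as it stands.
- The arm moves only by the tool drive_tool, never from a script. Its argument "deltas" is text: rows parted by semicolons, each of 7 numbers parted by spaces: the shift along the tool's x, y, z each as a share of 100 mm, from -1 to 1, then the turn, a rotation vector about the tool's x, y, z each as a share of 90 degrees, from -1 to 1, then the finger opening in mm, from 0 to 94. In form: tx ty tz rx ry rz gripper; .... A call has 1 to 5 rows; each row is the pose to reach, as a shift and turn from the pose commanded when the call began, along the tool's axes at that moment; what a row does not reach only later rows make up. A row lasts 1/10 s, in which the tool goes at most 50 mm and 8.59 degrees, less where a joint would pass 70% of its speed; a pose out of reach is approached as far as the arm can. A call with a number of a shift or a turn outside -1 to 1 is refused whole. A call with a gripper value outside its range is refused whole. The fingers move at their own pace and stop on an object; the grip force is fixed at half the most. Time passes only in rows, so rows that repeat a pose let the fingers close. It gives the time, the measured TCP pose, the force, the opening and the grip force at its end, in the units of the state.
- robot.get_obs(): the state, without advancing time (a new reading comes with each control period).
- snapshot(name): name is "scene" or "top"; returns a dict with "img" (420x560x3 uint8, red, green, blue), "fx", "fy", "cx", "cy" (pixels), "T" (4x4, takes a point from camera to world coordinates). Camera axes: x right, y up, looking along -z (the intrinsics and any distortion apply to the point x, -y, -z); pixel columns grow to the right and rows downward; lengths in m; the calibration is good to about 2 mm. A picture is of the moment at which its call begins. There is no depth.
- robot.close_job(): hands the job in; it is judged then, once.
Trained networks look in the newest picture that a camera, given by its name, has taken for a name from the list of things; names that differ only in an ending like _2 or _b are one class to them, and where a whole thing is asked for, a point or a joint stands for the part that bears it (a point fixed in the world has none). Each returns a list of dicts, best first, with "confidence" (0 to 1); they miss things now and then, are a little off and sometimes report something else, mostly with a low value. They report only what shows in the picture. A call takes as long as a camera call. They do not tell look-alikes from the thing itself.
- finder.look_for(camera, thing): "xy" ([column, row] in pixels, amid what is visible of it).
- finder.masks_of(camera, thing): "region" (420x560 bool, what is visible of it) and "xy" ([column, row] in pixels, amid what is visible of it).
- finder.landmark_of(camera, thing): "xy" ([column, row] in pixels: a listed point, or the origin of a listed thing).
The state is a dict: "time": time; "joint_positions": joint angles; "qvel": joint speeds; "joint_torque": joint torques, N m; "tool_pos": TCP position; "ee_rot": TCP orientation; "wrist_force": force on the tool from outside, world axes, zero at the start; "wrist_torque": the same for the moment, N m; "width": finger opening in m; "finger_force": force on a finger pad.
Only numpy, scipy, OpenCV 4.12 (cv2) and the standard library are available. Lean on these libraries where they do the work, as an engineer would, in place of code of your own. Each camera call takes 0.05 s, during which the arm holds its last target. There are 200 camera calls.

## Working session

There is one attempt and no reset: what is moved stays moved. The work goes in short steps, Python scripts to look and compute and a tool call to move; the robot and the scene stay as the last step left them, time stands still between calls to the robot, and variables do not carry over. Pictures are saved under pics/ and viewed, at most 10 in all, crops included, and the job is handed in when it is done.

Besides the shell and the picture viewer there is one more tool, called after ">>>" by a JSON object that holds its "name" and its "arguments". drive_tool: Moves the arm, as the interface text tells. Shift numbers are shares of 100 mm and turn numbers shares of 90 degrees, none past 1 either way. Its arguments: {"type":"object","properties":{"deltas":{"type":"string"}},"required":["deltas"]}

```bash
mkdir -p pics; cat > h.py <<'E'
import numpy as np, cv2
from bench import robot, snapshot, finder
def ray(s,px):
    x=(px[0]-s["cx"])/s["fx"]; y=(px[1]-s["cy"])/s["fy"]
    T=np.array(s["T"]); return T[:3,3], T[:3,:3]@np.array([x,-y,-1.])
def at(s,px,z):
    o,d=ray(s,px); return o+d*(z-o[2])/d[2]
E
python3 - <<'E'
from h import *
print(snapshot("top").keys())
for c in ("scene","top"):
    s=snapshot(c); cv2.imwrite(f"pics/{c}0.png",s["img"][:,:,::-1])
    print(c,np.round(np.array(s["T"]),3).tolist())
    for n,z in (("turntable_center",.029),("base",0),("button_top",.09),("tin_mid",.0555),("post_0",.046),("plain_tin",.031),("queen",.031),("timer",.031),("pawn",0),("dice_cup",0),("card_box",0),("domino_box",0)):
        for r in finder.landmark_of(c,n)[:8 if n=="post_0" else 2]:
            print(n,np.round(r["xy"]),round(r["confidence"],2),np.round(at(s,r["xy"],z),3))
o=robot.get_obs();print(o["time"],o["tool_pos"],o["ee_rot"])
E
```

```text
dict_keys(['img', 'fx', 'fy', 'cx', 'cy', 'T'])
scene [[-0.813, -0.353, 0.463, 1.144], [0.582, -0.482, 0.655, 0.796], [-0.007, 0.802, 0.597, 0.843], [0.0, 0.0, 0.0, 1.0]]
turntable_center [273. 228.] 0.6 [ 0.584 -0.036  0.029]
button_top [262. 196.] 0.6 [ 0.571 -0.105  0.09 ]
button_top [410. 310.] 0.36 [0.551 0.417 0.09 ]
tin_mid [258. 204.] 0.64 [ 0.576 -0.121  0.055]
post_0 [232. 200.] 0.69 [ 0.619 -0.194  0.046]
plain_tin [296. 217.] 0.69 [ 0.505 -0.033  0.031]
queen [340. 285.] 0.64 [0.578 0.238 0.031]
queen [313. 300.] 0.55 [0.661 0.236 0.031]
timer [232. 203.] 0.6 [ 0.618 -0.199  0.031]
pawn [271. 227.] 0.71 [ 0.568 -0.07   0.   ]
pawn [410. 312.] 0.54 [0.483 0.376 0.   ]
dice_cup [387. 357.] 0.61 [0.616 0.431 0.   ]
dice_cup [270. 225.] 0.24 [ 0.563 -0.08  -0.   ]
card_box [242. 159.] 0.72 [ 0.435 -0.444  0.   ]
domino_box [189. 179.] 0.8 [ 0.64  -0.438  0.   ]
domino_box [242. 160.] 0.47 [ 0.434 -0.438  0.   ]
top [[0.023, 0.982, -0.185, 0.344], [-1.0, 0.02, -0.015, -0.003], [-0.011, 0.186, 0.983, 1.184], [0.0, 0.0, 0.0, 1.0]]
turntable_center [299. 204.] 0.69 [ 0.582 -0.037  0.029]
button_top [330. 203.] 0.64 [ 0.575 -0.114  0.09 ]
tin_mid [327. 204.] 0.91 [ 0.579 -0.11   0.056]
post_0 [351. 182.] 0.74 [ 0.64  -0.173  0.046]
plain_tin [296. 233.] 0.69 [ 0.507 -0.032  0.031]
plain_tin [141. 239.] 0.39 [0.482 0.369 0.031]
queen [206. 181.] 0.74 [0.639 0.209 0.031]
queen [300. 179.] 0.58 [ 0.651 -0.038  0.031]
timer [271. 204.] 0.74 [0.582 0.034 0.031]
pawn [139. 241.] 0.51 [0.48  0.383 0.   ]
dice_cup [126. 188.] 0.61 [0.624 0.431 0.   ]
card_box [456. 268.] 0.89 [ 0.427 -0.451  0.   ]
domino_box [447. 189.] 0.66 [ 0.639 -0.438  0.   ]
1.35 [0.15771834 0.52692811 0.20551532] [3.14149407e+00 3.98089684e-05 2.85079560e+00]
```

View pics/top0.png

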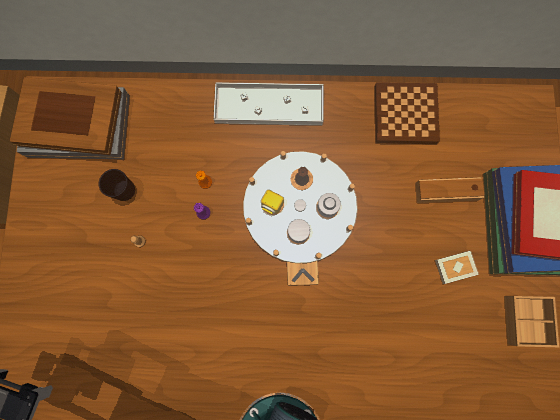

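View pics/scene0.png

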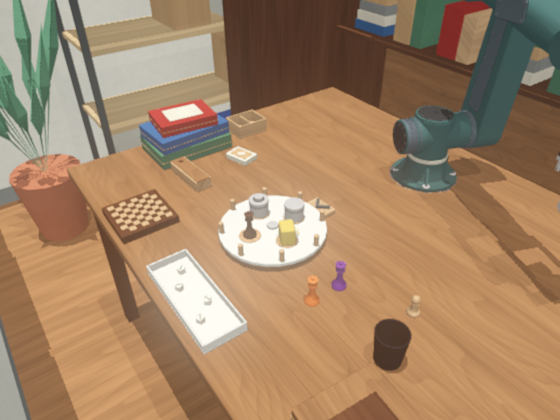

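The top view shows the disc centred near (300,205). The dice tin is on the right (329,204), the plain tin in front (298,231), the timer on the left and the queen at the far side. The arrow is at (303,275). The table therefore has to turn about 90° clockwise. Next I refine the centre, the posts and the arrow direction.

```bash
python3 - <<'E'
from h import *
s=snapshot("top"); im=s["img"].astype(int)
w=((im.min(2)>165)).astype(np.uint8); w[:,:235]=0;w[:,365:]=0;w[:145]=0;w[270:]=0
cs,_=cv2.findContours(w,cv2.RETR_EXTERNAL,cv2.CHAIN_APPROX_NONE); c=max(cs,key=cv2.contourArea)
c=cv2.convexHull(c)
P=np.array([at(s,p[0],.029)[:2] for p in c]); 
A=np.c_[2*P,np.ones(len(P))]; q=np.linalg.lstsq(A,(P**2).sum(1),rcond=None)[0]; C=q[:2]; print("C",C,"R",np.sqrt(q[2]+C@C))
for px in [(351,187),(347,236),(318,256),(276,253),(248,231),(251,181),(283,155),(323,157)]:
    sub=im[px[1]-7:px[1]+8,px[0]-7:px[0]+8]; m=(sub[:,:,0]-sub[:,:,2]>60)&(sub.sum(2)>250)
    v,u=np.nonzero(m); 
    if len(u): 
        xy=at(s,(u.mean()+px[0]-7,v.mean()+px[1]-7),.05)[:2]-C; print(px,m.sum(),np.hypot(*xy).round(3),np.degrees(np.arctan2(xy[1],xy[0])).round(1))
cr=s["img"][250:300,270:335]; cv2.imwrite("pics/arrow.png",cv2.resize(cr,None,fx=10,fy=10,interpolation=cv2.INTER_CUBIC)[:,:,::-1])
g=im[258:290,285:322]; v,u=np.nonzero((g.max(2)<95)); print(len(u))
pts=np.array([at(s,(a+285,b+258),.022)[:2]-C for a,b in zip(u,v)]); print("arrow dark mean",pts.mean(0), np.degrees(np.arctan2(pts[:,1].mean(),pts[:,0].mean())))
for n,z in (("tin_mid",.0555),("plain_tin",.031),("timer",.031),("queen",.031)):
    for r in finder.landmark_of("top",n)[:2]:
        d=at(s,r["xy"],z)[:2]-C; print(n,np.hypot(*d).round(3),np.degrees(np.arctan2(d[1],d[0])).round(1))
E
```

```text
C [ 0.57940645 -0.03976499] R 0.1480185363082142
(351, 187) 97 0.151 -70.2
(347, 236) 95 0.156 -123.1
(318, 256) 73 0.151 -160.6
(276, 253) 54 0.15 154.7
(248, 231) 117 0.159 118.7
(251, 181) 101 0.151 65.5
(283, 155) 99 0.149 19.0
(323, 157) 106 0.15 -24.4
84
arrow dark mean [-0.1808291  -0.01128506] -176.42895364532677
tin_mid 0.064 -96.4
plain_tin 0.076 -179.2
timer 0.075 86.1
queen 0.259 77.2
queen 0.063 -7.8
```

View pics/arrow.png

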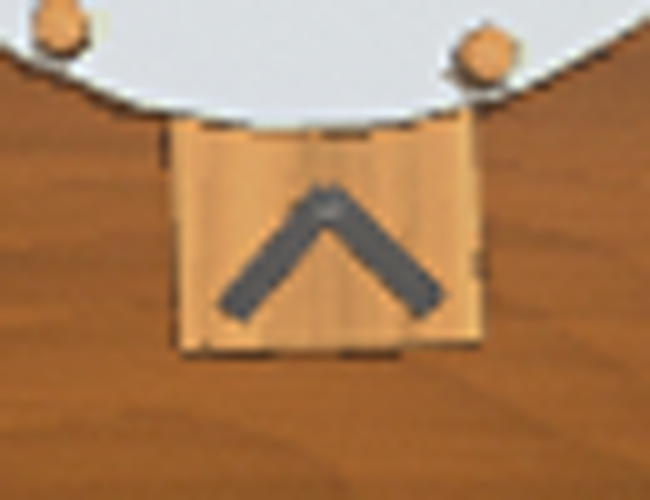

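The arrow apex is at about (302.3,268.7). The tails are at (292.7,280.5) and (312.5,279.7), and the tongue's front corners at (287.7,284.5) and (317.7,283.8). I'll look at the whole table enlarged for the posts.

```bash
python3 - <<'E'
from h import *
s=snapshot("top")
cr=s["img"][145:265,235:365]; cv2.imwrite("pics/tab.png",cv2.resize(cr,None,fx=5,fy=5,interpolation=cv2.INTER_CUBIC)[:,:,::-1])
f=lambda p,z: at(s,p,z)[:2]
ap=f((302.3,268.7),.022); t1=f((292.7,280.5),.022); t2=f((312.5,279.7),.022); b1=f((287.7,284.5),.015); b2=f((317.7,283.8),.015)
print(ap,t1,t2,b1,b2,np.linalg.norm(b1-b2))
for a,b in ((t1,t2),(b1,b2)): d=a-b; print("yaw from edge",np.degrees(np.arctan2(-d[0],d[1])))
d=ap-(t1+t2)/2; print("arrow axis",np.degrees(np.arctan2(d[1],d[0])))
for C in (np.array([.5794,-.0398]),np.array([.582,-.037]),np.array([.583,-.0365])):
    print(C,[np.degrees(np.arctan2(*(C-p)[::-1])).round(2) for p in (ap,(t1+t2)/2,(b1+b2)/2)], np.linalg.norm(C-(b1+b2)/2))
E
```

```text
[ 0.41514871 -0.04925243] [ 0.3846237  -0.02510353] [ 0.38776875 -0.07567132] [ 0.37442188 -0.01257162] [ 0.37791127 -0.08953966] 0.07704709935007392
yaw from edge 3.5589171328825837
yaw from edge 2.5957610352066673
arrow axis 2.244971529379296
[ 0.5794 -0.0398] [np.float64(3.29), np.float64(3.14), np.float64(3.17)] 0.20354487030431134
[ 0.582 -0.037] [np.float64(4.2), np.float64(3.91), np.float64(3.91)] 0.20631277138156615
[ 0.583  -0.0365] [np.float64(4.34), np.float64(4.04), np.float64(4.03)] 0.2073449592510136
```

View pics/tab.png

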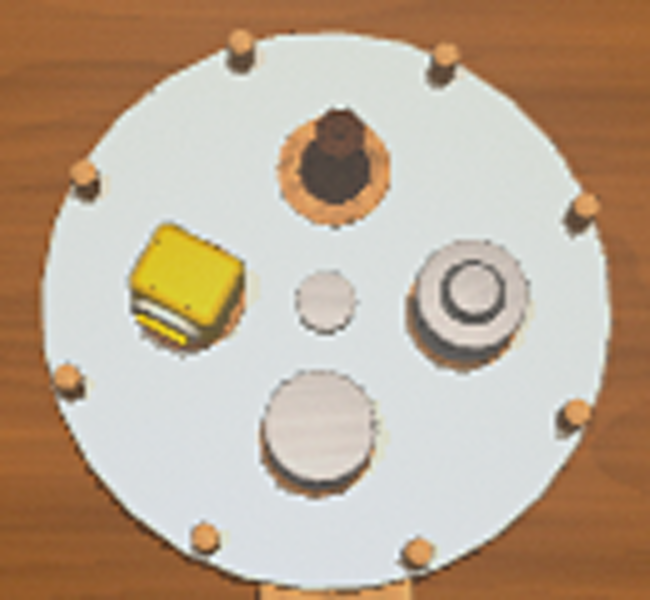

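The eight post tops, the cap at (326,302) in this crop and the button at (473,290) are all clear. I'll fit the circle to the posts.

```bash
python3 - <<'E'
from h import *
from scipy.optimize import least_squares
s=snapshot("top")
f=lambda p,z: at(s,((p[0]+.5)/5+235-.5,(p[1]+.5)/5+145-.5),z)[:2]
P=np.array([f(p,.063) for p in [(241,40),(445,52),(586,206),(578,411),(419,549),(205,536),(69,377),(84,174)]])
m=lambda q:(P-np.array([[q[0]+q[3]*np.cos(q[2]-i*np.pi/4),q[1]+q[3]*np.sin(q[2]-i*np.pi/4)] for i in range(8)])).ravel()
r=least_squares(m,[.58,-.037,.3,.14]); C=r.x[:2]; print(C,r.x[3],np.degrees(r.x[2]),np.abs(r.fun).max())
print("cap",f((326,302),.037)); b=f((473,290),.09)
print("button",b,np.hypot(*(b-C)),np.degrees(np.arctan2(*(b-C)[::-1])))
th=r.x[2]-3*np.pi/4; print("post3 ang",np.degrees(th),C+.14*np.array([np.cos(th),np.sin(th)]))
E
```

```text
[ 0.57984461 -0.04021179] 0.1397418896066951 19.86416655480454 0.0010990289781338536
cap [ 0.57894126 -0.04003803]
button [ 0.57566568 -0.11122581] 0.07113687180078096 -93.36778139477457
post3 ang -115.13583344519547 [ 0.52037742 -0.16695426]
```

>>> {"name": "drive_tool", "arguments": {"deltas": "-0.3 -0.3 0 0 0 0.095 30; -0.6 -0.6 0 0 0 0.19 30; -0.9 -0.9 0 0 0 0.285 30; -1 -1 0 0 0 0.38 30; -1 -1 0 0 0 0.475 30"}}

```text
time: 2.2
tool_pos: [0.2259, 0.4008, 0.206]
ee_rot: [3.14, 0.0, 2.095]
wrist_force: [0.2, -0.1, -0.1]
width: 0.0576
finger_force: 0.0
```

>>> {"name": "drive_tool", "arguments": {"deltas": "-0.2 0 0 0 0 0.095 30; -0.4 0 0 0 0 0.19 30; -0.6 0 0 0 0 0.285 30; -0.8 0 0 0 0 0.38 30; -1 0 0 0 0 0.475 30"}}

```text
time: 2.7
tool_pos: [0.276, 0.3157, 0.2056]
ee_rot: [3.141, -0.0, 1.353]
wrist_force: [0.1, -0.2, 0.1]
width: 0.0298
finger_force: 0.0
```

>>> {"name": "drive_tool", "arguments": {"deltas": "-0.33 0.27 0 0 0 0.072 30; -0.67 0.53 0 0 0 0.144 30; -1 0.8 0 0 0 0.144 30; -1 0.8 0 0 0 0.144 30"}}

```text
time: 3.1
tool_pos: [0.3347, 0.198, 0.2057]
ee_rot: [3.14, 0.001, 1.124]
wrist_force: [-0.4, 0.1, -0.2]
width: 0.03
finger_force: 0.0
```

>>> {"name": "drive_tool", "arguments": {"deltas": "-0.28 0.33 0 0 0 0 30; -0.55 0.67 0 0 0 0 30; -0.83 1 0 0 0 0 30"}}

```text
time: 3.4
tool_pos: [0.3885, 0.0838, 0.2058]
ee_rot: [3.141, -0.001, 1.134]
wrist_force: [0.9, 0.5, -0.3]
width: 0.0303
finger_force: 0.0
```

>>> {"name": "drive_tool", "arguments": {"deltas": "-0.28 0.33 0 0 0 0 30; -0.55 0.67 0 0 0 0 30; -0.83 1 0 0 0 0 30"}}

```text
time: 3.7
tool_pos: [0.4442, -0.0342, 0.2057]
ee_rot: [3.141, -0.001, 1.133]
wrist_force: [0.2, 0.8, 0.2]
width: 0.0299
finger_force: 0.0
```

>>> {"name": "drive_tool", "arguments": {"deltas": "-0.28 0.33 0 0 0 0 30; -0.55 0.67 0 0 0 0 30; -0.83 1 0 0 0 0 30; -0.83 1.0 0 0 0 0 30; -0.83 1.0 0 0 0 0 30"}}

```text
time: 4.2
tool_pos: [0.4989, -0.1507, 0.2048]
ee_rot: [-3.14, -0.001, 1.132]
wrist_force: [0.0, 0.3, 0.4]
width: 0.0299
finger_force: 0.0
```

>>> {"name": "drive_tool", "arguments": {"deltas": "-0.056 0.264 0 0 0 0 30; -0.056 0.264 0.35 0 0 0 30; -0.056 0.264 0.7 0 0 0 30; -0.056 0.264 0.9 0 0 0 30; -0.056 0.264 0.9 0 0 0 30"}}

```text
time: 4.7
tool_pos: [0.5178, -0.1642, 0.1119]
ee_rot: [-3.134, -0.0, 1.135]
wrist_force: [0.4, 0.4, 0.8]
width: 0.0298
finger_force: 0.0
```

```bash
python3 - <<'E'
from h import *
s=snapshot("scene"); cv2.imwrite("pics/s1.png",cv2.resize(s["img"][130:270,190:350],None,fx=5,fy=4.2)[:,:,::-1])
E
```

```text
(no output)
```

View pics/s1.png

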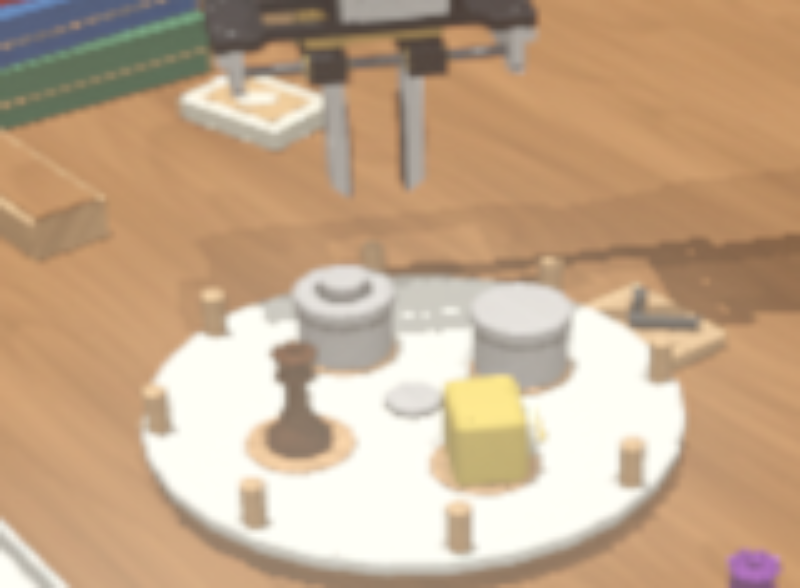

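The fingers straddle the post at crop (373,255) correctly, so I'll go down.

>>> {"name": "drive_tool", "arguments": {"deltas": "0 0.03 0.2 0 0 0 30; 0 0.03 0.4 0 0 0 30; 0 0.03 0.6 0 0 0 30; 0 0.03 0.67 0 0 0 30; 0 0.03 0.67 0 0 0 30"}}

```text
time: 5.25
tool_pos: [0.5233, -0.168, 0.0492]
ee_rot: [3.141, -0.0, 1.133]
wrist_force: [0.5, 0.6, 0.2]
width: 0.03
finger_force: 0.0
```

>>> {"name": "drive_tool", "arguments": {"deltas": "0 -0.025 0.07 0 0 0 30; 0 -0.025 0.07 0 0 0 19; 0 -0.025 0.07 0 0 0 19; 0 -0.025 0.07 0 0 0 19"}}

```text
time: 5.65
tool_pos: [0.5212, -0.1677, 0.0421]
ee_rot: [3.14, -0.0, 1.132]
wrist_force: [-0.1, -1.0, -0.1]
width: 0.0193
finger_force: 0.0
```

>>> {"name": "drive_tool", "arguments": {"deltas": "0.001 -0.049 0 0 0 0.0222 19; 0.005 -0.122 0 0 0 0.0556 19; 0.02 -0.219 0 0 0 0.1 19; 0.037 -0.315 0 0 0 0.1444 19; 0.067 -0.41 0 0 0 0.1889 19"}}

```text
time: 6.15
tool_pos: [0.4869, -0.1451, 0.0422]
ee_rot: [3.139, 0.0, 0.832]
wrist_force: [-0.4, -1.9, -0.2]
width: 0.0191
finger_force: 0.9
```

>>> {"name": "drive_tool", "arguments": {"deltas": "0.003 -0.098 0 0 0 0.0444 19; 0.014 -0.195 0 0 0 0.0889 19; 0.031 -0.291 0 0 0 0.1333 19; 0.054 -0.386 0 0 0 0.1778 19; 0.084 -0.479 0 0 0 0.2222 19"}}

```text
time: 6.65
tool_pos: [0.4568, -0.1065, 0.0422]
ee_rot: [3.139, -0.0, 0.483]
wrist_force: [0.2, -1.8, -0.9]
width: 0.019
finger_force: 0.9
```

>>> {"name": "drive_tool", "arguments": {"deltas": "0.003 -0.098 0 0 0 0.0444 19; 0.014 -0.195 0 0 0 0.0889 19; 0.031 -0.291 0 0 0 0.1333 19; 0.054 -0.386 0 0 0 0.1778 19; 0.084 -0.479 0 0 0 0.2222 19"}}

```text
time: 7.15
tool_pos: [0.4417, -0.06, 0.0421]
ee_rot: [3.14, -0.0, 0.134]
wrist_force: [-0.7, -1.2, 0.7]
width: 0.0189
finger_force: 0.9
```

>>> {"name": "drive_tool", "arguments": {"deltas": "0.003 -0.098 0 0 0 0.0444 19; 0.014 -0.195 0 0 0 0.0889 19; 0.031 -0.291 0 0 0 0.1333 19; 0.042 -0.339 0 0 0 0.1556 19; 0.042 -0.339 0 0 0 0.1556 19"}}

```text
time: 7.65
tool_pos: [0.4414, -0.0249, 0.0419]
ee_rot: [-3.141, -0.001, -0.106]
wrist_force: [0.1, -0.2, -0.0]
width: 0.0189
finger_force: 0.0
```

```bash
python3 - <<'E'
from h import *
C=np.array([.5798,-.0402])
A=lambda d:(np.hypot(*d).round(4),np.degrees(np.arctan2(d[1],d[0])).round(2)%360)
o=robot.get_obs(); print("tool",A(np.array(o["tool_pos"])[:2]-C))
s=snapshot("top"); snapshot("scene"); t=snapshot("scene")
cv2.imwrite("pics/top2.png",cv2.resize(s["img"][145:295,235:365],None,fx=4,fy=4,interpolation=cv2.INTER_CUBIC)[:,:,::-1])
for c,q in (("top",s),("scene",t)):
  for n,z in (("button_top",.09),("tin_mid",.0555),("plain_tin",.031),("queen",.031),("timer",.031),("turntable_center",.029)):
    for r in finder.landmark_of(c,n)[:2]: print(c,n,round(r["confidence"],2),A(at(q,r["xy"],z)[:2]-C))
E
```

```text
tool (np.float64(0.1392), np.float64(173.7))
top tin_mid 0.54 (np.float64(0.0726), np.float64(192.0))
top plain_tin 0.85 (np.float64(0.0714), np.float64(105.34))
top queen 0.69 (np.float64(0.2504), np.float64(94.81))
top queen 0.68 (np.float64(0.2623), np.float64(76.26))
top timer 0.61 (np.float64(0.0784), np.float64(284.67))
top timer 0.2 (np.float64(0.3863), np.float64(276.75))
top turntable_center 0.75 (np.float64(0.0114), np.float64(154.14))
scene button_top 0.58 (np.float64(0.0387), np.float64(160.85))
scene button_top 0.41 (np.float64(0.0684), np.float64(188.55))
scene tin_mid 0.95 (np.float64(0.0655), np.float64(199.75))
scene tin_mid 0.16 (np.float64(0.1177), np.float64(209.91))
scene plain_tin 0.91 (np.float64(0.0686), np.float64(106.12))
scene queen 0.73 (np.float64(0.0674), np.float64(285.26))
scene queen 0.71 (np.float64(0.2882), np.float64(74.07))
scene timer 0.81 (np.float64(0.0779), np.float64(13.05))
scene timer 0.64 (np.float64(0.4896), np.float64(82.98))
scene turntable_center 0.64 (np.float64(0.0022), np.float64(215.06))
```

View pics/top2.png

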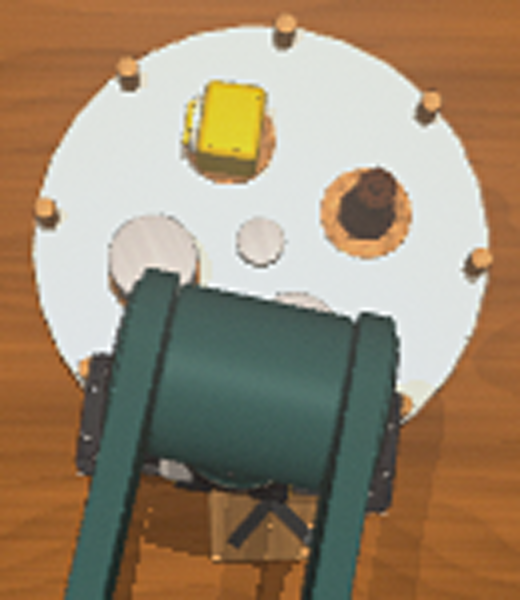

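The tin is still short of the arrow: the visible posts put the table about 11° short. I'll compute the phase from the posts at (287,22), (431,98), (481,255), (128,66) and (45,205).

```bash
python3 - <<'E'
from h import *
C=np.array([.5798,-.0402]); s=snapshot("top")
a=[]
for p in [(287,22),(431,98),(481,255),(128,66),(45,205)]:
    d=at(s,((p[0]+.5)/4+234.5,(p[1]+.5)/4+144.5),.063)[:2]-C; t=np.degrees(np.arctan2(d[1],d[0])); a.append(t%45); print(np.hypot(*d).round(4),t.round(2),(t%45).round(2))
E
```

```text
0.1407 -5.75 39.25
0.1406 -49.89 40.11
0.1393 -94.97 40.03
0.1399 39.31 39.31
0.14 83.92 38.92
```

>>> {"name": "drive_tool", "arguments": {"deltas": "0.002 -0.073 0 0 0 0.0333 19; 0.009 -0.158 0 0 0 0.0722 19; 0.021 -0.243 0 0 0 0.1111 19; 0.038 -0.322 0 0 0 0.1478 19; 0.038 -0.322 0 0 0 0.1478 19"}}

```text
time: 8.95
tool_pos: [0.4485, 0.0069, 0.0415]
ee_rot: [-3.141, -0.0, -0.338]
wrist_force: [-0.5, 0.5, 0.6]
width: 0.019
finger_force: 0.0
```

>>> {"name": "drive_tool", "arguments": {"deltas": "0 0.03 0 0 0 0 30; 0 0.03 0 0 0 0 30; 0 0.03 -0.3 0 0 0 30; 0 0.03 -0.7 0 0 0 30; 0 0.03 -1 0 0 0 30"}}

```text
time: 9.45
tool_pos: [0.4476, 0.0031, 0.1435]
ee_rot: [-3.141, -0.001, -0.339]
wrist_force: [1.0, -0.2, -0.2]
width: 0.0299
finger_force: 0.0
```

>>> {"name": "drive_tool", "arguments": {"deltas": "-0.4 0 -0.2 0 0 0 30; -0.8 0 -0.2 0 0 0 0; -1 0 -0.2 0 0 0 0; -1 0 -0.2 0 0 0 0; -1 0 -0.2 0 0 0 0"}}

```text
time: 9.95
tool_pos: [0.3535, 0.0365, 0.1617]
ee_rot: [-3.141, -0.002, -0.339]
wrist_force: [0.4, 0.2, -0.5]
width: 0.0022
finger_force: 0.0
```

>>> {"name": "drive_tool", "arguments": {"deltas": "0 -0.4 0 0 0 0 0; 0 -0.8 0 0 0 0 0; 0 -1 0 0 0 0 0; 0 -1 0 0 0 0 0"}}

```text
time: 10.35
tool_pos: [0.3876, 0.1324, 0.1607]
ee_rot: [3.141, 0.001, -0.336]
wrist_force: [-0.6, -0.6, 0.3]
width: 0.0005
finger_force: 0.0
```

>>> {"name": "drive_tool", "arguments": {"deltas": "0 -0.4 0 0 0 0 0; 0 -0.8 0 0 0 0 0; 0 -1 0 0 0 0 0; 0 -1 0 0 0 0 0"}}

```text
time: 10.75
tool_pos: [0.4206, 0.226, 0.1606]
ee_rot: [3.141, 0.001, -0.337]
wrist_force: [0.3, -0.8, -1.1]
width: 0.0004
finger_force: 0.0
```

```bash
python3 - <<'E'
from h import *
s=snapshot("top")
cv2.imwrite("pics/top3.png",cv2.resize(s["img"][145:290,235:365],None,fx=4,fy=4,interpolation=cv2.INTER_CUBIC)[:,:,::-1])
C=np.array([.5798,-.0402])
for n,z in (("button_top",.09),("tin_mid",.0555),("turntable_center",.029),("plain_tin",.031)):
    for r in finder.landmark_of("top",n)[:2]: d=at(s,r["xy"],z)[:2]; print(n,d,d-C,np.degrees(np.arctan2(*(d-C)[::-1]))%360)
E
```

```text
button_top [ 0.51097424 -0.04475432] [-0.06882576 -0.00455432] 183.78583810141652
tin_mid [0.6092076  0.41875049] [0.0294076  0.45895049] 86.33374153420259
tin_mid [ 0.50234535 -0.04297133] [-0.07745465 -0.00277133] 182.04916713351548
turntable_center [ 0.57909668 -0.03324275] [-0.00070332  0.00695725] 95.77253498380705
plain_tin [0.57114982 0.03549438] [-0.00865018  0.07569438] 96.51935159840282
plain_tin [ 0.57851883 -0.03790192] [-0.00128117  0.00229808] 119.13948936908444
```

View pics/top3.png

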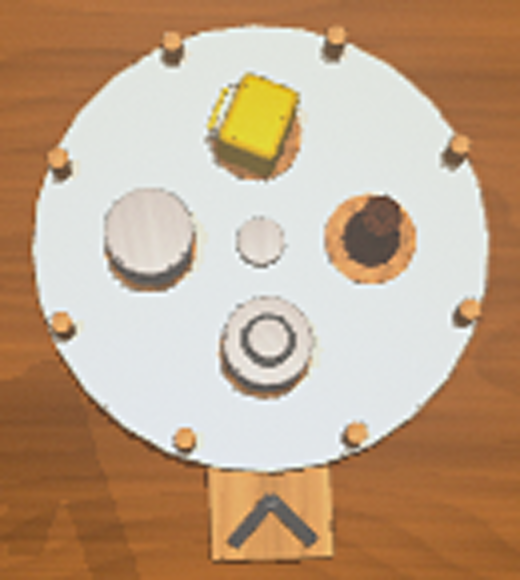

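The dice tin now stands at the front, with its button at crop (268,339) and the arrow apex at (271,499). I'll measure the residual angle from the posts, button and arrow.

```bash
python3 - <<'E'
from h import *
from scipy.optimize import least_squares
s=snapshot("top")
f=lambda p,z: at(s,((p[0]+.5)/4+234.5,(p[1]+.5)/4+144.5),z)[:2]
P=np.array([f(p,.063) for p in [(173,39),(335,34),(461,143),(470,309),(356,431),(185,436),(62,320),(58,157)]])
m=lambda q:(P-np.array([[q[0]+q[3]*np.cos(q[2]-i*np.pi/4),q[1]+q[3]*np.sin(q[2]-i*np.pi/4)] for i in range(8)])).ravel()
r=least_squares(m,[.58,-.037,.4,.14]); C=r.x[:2]; print(C,r.x[3],"pad",np.degrees(r.x[2])-202.5,np.abs(r.fun).max())
C=np.array([.5798,-.0402])
A=lambda d:(np.hypot(*d).round(4),np.degrees(np.arctan2(d[1],d[0])).round(2)%360)
b=f((268,339),.09); print("button",b,A(b-C))
for p,z in (((271,499),.022),((233,544),.022),((313,540),.022),((213,561),.015),((333,558),.015)): print(A(f(p,z)-C),f(p,z))
o=robot.get_obs();print(o["tool_pos"],o["ee_rot"])
E
```

```text
[ 0.58034488 -0.04013515] 0.13973901398829722 pad -176.97171517834647 0.0011478636072941445
button [ 0.50703612 -0.04363768] (np.float64(0.0728), np.float64(182.7))
(np.float64(0.1666), np.float64(183.19)) [ 0.41343009 -0.04946693]
(np.float64(0.196), np.float64(175.72)) [ 0.38431753 -0.0255561 ]
(np.float64(0.1952), np.float64(190.75)) [ 0.38797972 -0.07662763]
(np.float64(0.2081), np.float64(172.5)) [ 0.37348104 -0.0130388 ]
(np.float64(0.2087), np.float64(193.8)) [ 0.37709707 -0.08999376]
[0.41957919 0.22415267 0.1615954 ] [ 3.14146636e+00 -3.22326892e-04 -3.40718337e-01]
```

The pad is at 183.0°, the button at 182.7° and the arrow at 183.2°, so the tin is aligned. Next is the press.

>>> {"name": "drive_tool", "arguments": {"deltas": "0.29 0.37 0 0 0 0 0; 0.58 0.744 0 0 0 0 0"}}

```text
time: 11.25
tool_pos: [0.4494, 0.135, 0.1618]
ee_rot: [-3.141, -0.001, -0.336]
wrist_force: [-0.2, 0.5, -0.1]
width: 0.0008
finger_force: 0.0
```

>>> {"name": "drive_tool", "arguments": {"deltas": "0.29 0.37 0 0 0 0 0; 0.58 0.744 0 0 0 0 0"}}

```text
time: 11.45
tool_pos: [0.4794, 0.0442, 0.162]
ee_rot: [-3.141, -0.001, -0.339]
wrist_force: [1.2, 0.6, -0.4]
width: 0.0006
finger_force: 0.0
```

>>> {"name": "drive_tool", "arguments": {"deltas": "0.29 0.37 0 0 0 0 0; 0.58 0.744 0 0 0 0 0; 0.58 0.744 0 0 0 0 0; 0.58 0.744 0 0 0 0 0"}}

```text
time: 11.85
tool_pos: [0.509, -0.0442, 0.1614]
ee_rot: [-3.141, 0.001, -0.342]
wrist_force: [-0.1, 0.3, -0.2]
width: 0.0003
finger_force: 0.0
```

Well placed over the button. I'll go down to about z 0.094, then press slowly.

>>> {"name": "drive_tool", "arguments": {"deltas": "0 0 0.2 0 0 0 0; 0 0 0.4 0 0 0 0; 0 0 0.6 0 0 0 0; 0 0 0.67 0 0 0 0; 0 0 0.67 0 0 0 0"}}

```text
time: 12.35
tool_pos: [0.5082, -0.0417, 0.0935]
ee_rot: [3.142, 0.003, -0.337]
wrist_force: [-0.1, -0.6, -0.3]
width: 0.0003
finger_force: 0.0
```

>>> {"name": "drive_tool", "arguments": {"deltas": "0 0 0.03 0 0 0 0; 0 0 0.06 0 0 0 0; 0 0 0.08 0 0 0 0; 0 0 0.1 0 0 0 0; 0 0 0.11 0 0 0 0"}}

```text
time: 12.85
tool_pos: [0.5103, -0.0428, 0.0842]
ee_rot: [-3.14, -0.002, -0.339]
wrist_force: [1.0, 0.9, 2.6]
width: 0.0007
finger_force: 1.5
```

>>> {"name": "drive_tool", "arguments": {"deltas": "0 0 0.01 0 0 0 0; 0 0 0.02 0 0 0 0; 0 0 0.03 0 0 0 0; 0 0 0.03 0 0 0 0"}}

```text
time: 13.25
tool_pos: [0.5104, -0.0428, 0.0831]
ee_rot: [-3.14, -0.003, -0.339]
wrist_force: [-2.4, 1.6, 11.8]
width: 0.0007
finger_force: 5.8
```

>>> {"name": "drive_tool", "arguments": {"deltas": "0 0 0.01 0 0 0 0; 0 0 0.015 0 0 0 0; 0 0 0.015 0 0 0 0"}}

```text
time: 13.55
tool_pos: [0.5105, -0.0429, 0.0831]
ee_rot: [-3.14, -0.003, -0.339]
wrist_force: [-4.4, 1.9, 17.8]
width: 0.0004
finger_force: 8.6
```

>>> {"name": "drive_tool", "arguments": {"deltas": "0 0 -0.1 0 0 0 0; 0 0 -0.3 0 0 0 0; 0 0 -0.6 0 0 0 0; 0 0 -0.9 0 0 0 0; 0 0 -0.9 0 0 0 0"}}

```text
time: 14.05
tool_pos: [0.5116, -0.0439, 0.1733]
ee_rot: [-3.141, -0.008, -0.339]
wrist_force: [-0.1, 0.5, 0.9]
width: 0.0003
finger_force: 0.0
```

>>> {"name": "drive_tool", "arguments": {"deltas": "-0.3 -0.4 0 0 0 0 0; -0.6 -0.8 0 0 0 0 0; -0.6 -1 0 0 0 0 0"}}

```text
time: 14.35
tool_pos: [0.4833, 0.0738, 0.1672]
ee_rot: [3.141, 0.004, -0.337]
wrist_force: [-0.0, -1.2, -0.0]
width: 0.0006
finger_force: 0.0
```

>>> {"name": "drive_tool", "arguments": {"deltas": "-0.3 -0.4 0 0 0 0 0; -0.6 -0.8 0 0 0 0 0; -0.6 -1 0 0 0 0 0; -0.6 -1 0 0 0 0 0"}}

```text
time: 14.75
tool_pos: [0.4616, 0.1873, 0.1669]
ee_rot: [3.14, 0.003, -0.335]
wrist_force: [-0.8, -0.9, -0.6]
width: 0.0008
finger_force: 0.0
```

```bash
python3 - <<'E'
from h import *
s=snapshot("top");t=snapshot("scene")
a=cv2.resize(s["img"][145:290,235:365],(390,435),interpolation=cv2.INTER_CUBIC); b=cv2.resize(t["img"][170:275,205:305],(400,435),interpolation=cv2.INTER_CUBIC)
cv2.imwrite("pics/fin.png",np.hstack([a,b])[:,:,::-1])
E
```

```text
(no output)
```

View pics/fin.png

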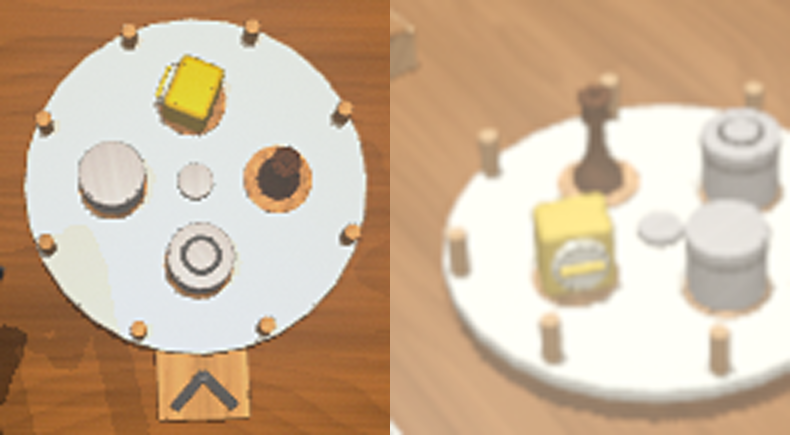

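The button is down, nearly flush with the lid at (740,130) on the right. The tin at (201,258) on the left is still in line with the arrow, and the other things on the disc are undisturbed.

```bash
python3 -c "
from h import *
print(robot.close_job())"
```

```text
the job is handed in; nothing more can be done
None
```

The dice tin stands at the arrow (within about 0.5° by the top camera), its button is pressed down to the stop, and the job is handed in at about 15 s.

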